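# Shut the dice jar and point out the winner

### The job

The game is over and the dice are back in their glass jar: shut the jar by pressing the raised round button in its lid down flush. Then point out the winner: hold the fingertips straight above the yellow peg that has got furthest along the score board towards its rounded finish end, pointing down at it from two or three centimetres, for at least two seconds, and finish with the arm still pointing there. Work with the fingertips only: lift nothing, do not touch the pegs or the score board, and leave the jar and everything else on the table where they stand.

Things in the scene. Friction and masses are not known exactly. Their poses are not given: they have to be found in the camera images.
- board: fixed base of the plastic score board, 264 x 116 mm, 6 mm thick, black; origin on its underside, on the middle of its width; x runs along the lanes from the square start end (x = -126 mm) to the rounded finish end (x = +138 mm), z up. Any heading on the table; it lies either left or right of the robot's centre line, the jar on the other side
- lane_a: one of three identical blue lane bars fixed side by side on the board base (36 mm apart, any order), 204 x 30 x 14 mm, its top 20 mm above the table, with a row of 16 holes 12 mm apart; one player's peg stands in each lane, no two equally far along. Origin at the centre of its underside, x towards the finish end
- lane_b: one of three identical blue lane bars fixed side by side on the board base (36 mm apart, any order), 204 x 30 x 14 mm, its top 20 mm above the table, with a row of 16 holes 12 mm apart; one player's peg stands in each lane, no two equally far along. Origin at the centre of its underside, x towards the finish end
- lane_c: one of three identical blue lane bars fixed side by side on the board base (36 mm apart, any order), 204 x 30 x 14 mm, its top 20 mm above the table, with a row of 16 holes 12 mm apart; one player's peg stands in each lane, no two equally far along. Origin at the centre of its underside, x towards the finish end
- peg_a: the first of three identical yellow plastic score pegs, loose in its hole: 46 mm tall, shaft 8 mm, round head 16 mm, standing about 32 mm above the lane bar, its top about 52 mm above the table. Origin at the centre of its foot, z up along the peg. Any of the three may be the leading one
- peg_b: the second of three identical yellow plastic score pegs, loose in its hole: 46 mm tall, shaft 8 mm, round head 16 mm, standing about 32 mm above the lane bar, its top about 52 mm above the table. Origin at the centre of its foot, z up along the peg. Any of the three may be the leading one
- peg_c: the third of three identical yellow plastic score pegs, loose in its hole: 46 mm tall, shaft 8 mm, round head 16 mm, standing about 32 mm above the lane bar, its top about 52 mm above the table. Origin at the centre of its foot, z up along the peg. Any of the three may be the leading one
- peg_a_top (a point): centre of the top of peg_a; the leading peg is at least 36 mm further along board x than the others
- peg_b_top (a point): centre of the top of peg_b; the leading peg is at least 36 mm further along board x than the others
- peg_c_top (a point): centre of the top of peg_c; the leading peg is at least 36 mm further along board x than the others
- jar: loose round glass jar with three grey dice in it, 96 mm across, with a steel lid 100 mm across whose top is 120 mm above the table; about 0.65 kg; origin at the centre of its underside
- jar_button (a joint): round white button, 42 mm across, in the middle of the jar's lid: 0 fully up (13 mm proud of the lid), 0.012 m pressed home (level with the lid to 1 mm), growing downwards. It starts 0 to 3 mm down. It slides with about 4 N of friction, comes to a hard stop at the bottom and stays where it is left; there is no spring
- button_top (a point): centre of the button's top face, moving with it (133 mm above the table when fully up, 121 mm when home)
- cup: empty white porcelain cup, 74 mm across, 62 mm tall, between the board and the jar; origin at the centre of its underside
- cards: boxed pack of cards lying flat, 92 x 64 x 20 mm, beyond the cup; origin at the centre of its underside
- remote: black TV remote control, 165 x 46 x 18 mm, at the right side of the table; origin at the centre of its underside
- case: brown spectacle case, 160 x 62 x 36 mm, at the left side of the table; origin at the centre of its underside
- candle: white candle in a green glass holder, 56 mm across, 50 mm tall, beyond the cards to the left; origin at the centre of its underside
- matches: matchbox lying flat, 36 x 55 x 16 mm, beyond the cards to the right; origin at the centre of its underside
There are look-alikes about, which are no part of the job. Several things have the shape of the jar; the one meant has the colours described above.

How it is judged:
By the outcome, as a careful person would: the job done as asked, in the order asked, and still so for the second after the job is handed in, with the robot touching nothing.
It also fails if it takes over 42 s, if anything falls off the work surface, if the arm or the gripper's body presses on something with over 40 N, if the wrist force passes 120 N, or if a joint passes its speed limit or range.

### The arm

A 6-joint arm with a two-finger parallel gripper is mounted at the origin on the work surface. World frame = base frame: x ahead of the robot, y to its left, z up, the work surface at z = 0. Lengths are in m, angles in rad, forces in N, time in s.
With the tool pointing down it reaches from about 0.25 to 0.775 m from the base axis. Payload 4 kg.
Tool frame: the origin (TCP) lies between the finger pads, 19 mm behind the fingertips; this is the grasp point; z points along the fingers, y is the line along which they close (so a half turn about z gives the same grasp; the last joint's range is limited). The gripper opens to 94 mm and grips with 3 to 60 N. Pads are 16 mm wide; open, the fingers measure 119 mm over their backs; the gripper's body (75 mm by 177 mm) begins 78 mm behind the grasp point.
Start: joints at [-1.257, 0.087, 1.371, -0, 1.684, -0.103], TCP at [0.223, -0.503, 0.224] pointing down, gripper open.
Joint ranges: [-3.1, 3.1], [-0.76, 2.03], [0.27, 2.55], [-1.08, 4.22], [0.17, 2.65], [-2.57, 2.57]. Speed limits (rad/s): [2.79, 2.79, 3.14, 3.14, 3.14, 3.14].

### API

Orientations are given as [roll, pitch, yaw] about the fixed x, y, z axes, in that order (R = Rz(yaw) Ry(pitch) Rx(roll)).
In Python, from bench import robot gives the robot as it stands.
- The arm moves only by the tool carry_out, never from a script. Its argument "steps" is a list of rows, each a list of 3 entries, a list of its own where there are three numbers: the shift along the tool's x, y, z in m, then the turn about the tool's z in units of 10 degrees (1.0 is 10 degrees), then the closure, from -1 (fully open) to 1 (shut). In form: [[[tx, ty, tz], roll, jaw], ...]. A call has 1 to 10 rows; each row is the pose to reach, as a shift and turn from the pose commanded when the call began, along the tool's axes at that moment; what a row does not reach only later rows make up. A row lasts 1/8 s, in which the tool goes at most 62.5 mm and 10.7 degrees, less where a joint would pass 70% of its speed; a pose out of reach is approached as far as the arm can. A call with a gripper value outside its range is refused whole. The fingers move at their own pace and stop on an object; the grip force is fixed at half the most. Time passes only in rows, so rows that repeat a pose let the fingers close. It gives the time, the measured TCP pose, the force, the opening and the grip force at its end, in the units of the state.
- robot.get_obs(): the state, without advancing time (a new reading comes with each control period).
- robot.snapshot(name): name is "scene" or "top" or "wrist"; returns a dict with "image" (480x640x3 uint8, red, green, blue), "z_map" (480x640 float32, m along the optical axis (not along the pixel's ray), 0 where there is no reading), "mtx" (3x3 intrinsics, pixels), "R" (3x3) and "t" (3): a world point X has camera coordinates R X + t. Camera axes: x right, y down, z forward; pixel columns grow to the right and rows downward; lengths in m; the calibration is good to about 2 mm. A picture is of the moment at which its call begins.
- robot.close_job(): hands the job in; it is judged then, once.
The state is a dict: "time": time; "joint_positions": joint angles; "qvel": joint speeds; "joint_torque": joint torques, N m; "tool_pos": TCP position; "ee_rot": TCP orientation; "wrist_force": force on the tool from outside, world axes, zero at the start; "wrist_torque": the same for the moment, N m; "width": finger opening in m; "finger_force": force on a finger pad.
Only numpy, scipy, OpenCV 4.12 (cv2) and the standard library are available. Lean on these libraries where they do the work, as an engineer would, in place of code of your own. Each camera call takes 0.05 s, during which the arm holds its last target. There are 200 camera calls.

## Working session

There is one attempt and no reset: what is moved stays moved. The work goes in short steps, Python scripts to look and compute and a tool call to move; the robot and the scene stay as the last step left them, time stands still between calls to the robot, and variables do not carry over. Pictures are saved under pics/ and viewed, at most 10 in all, crops included, and the job is handed in when it is done.

Besides the shell and the picture viewer there is one more tool, called after "Request:" as name([rows], argument=value, ...), one row to a line, values as JSON. carry_out: Moves the arm, as the interface text tells. Its arguments: {"type":"object","properties":{"steps":{"type":"array","items":{"type":"array"}}},"required":["steps"]}

```bash
mkdir -p pics
cat > h.py <<'E'
import numpy as np,cv2,pickle
from bench import robot
def snap(n,f=None):
    s=robot.snapshot(n)
    if f: cv2.imwrite('pics/'+f,s['image'][:,:,::-1]); pickle.dump(s,open(f+'.pkl','wb'))
    return s
def load(f): return pickle.load(open(f+'.pkl','rb'))
def ray(s,u,v,z):
    d=s['R'].T@np.linalg.solve(s['mtx'],[u,v,1]); c=-s['R'].T@s['t']
    return c+d*(z-c[2])/d[2]
def pt(s,u,v):
    Z=s['z_map'][int(v),int(u)]
    return s['R'].T@(Z*np.linalg.solve(s['mtx'],[u,v,1])-s['t'])
E
python3 - <<'E'
from h import *
snap('top','top0.png');snap('scene','scene0.png')
o=robot.get_obs();print(o['time'],o['tool_pos'],o['ee_rot'],o['width'])
E
```

```text
0.1 [ 0.22248435 -0.50248102  0.22320777] [-3.13957335e+00 -2.10810935e-04  4.16724218e-01] 0.09395001442913711
```

View pics/top0.png

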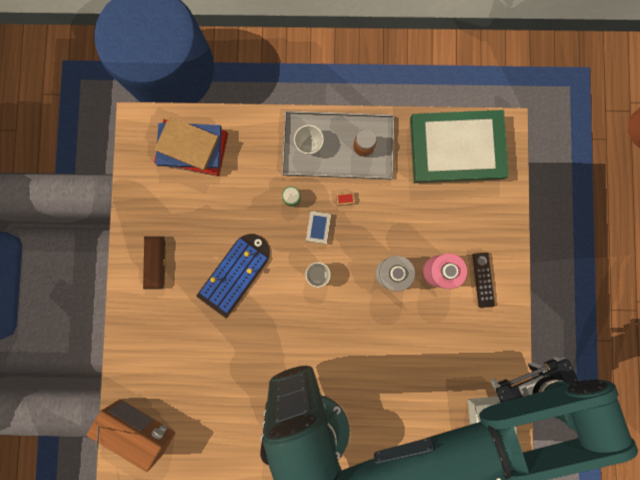

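View pics/scene0.png

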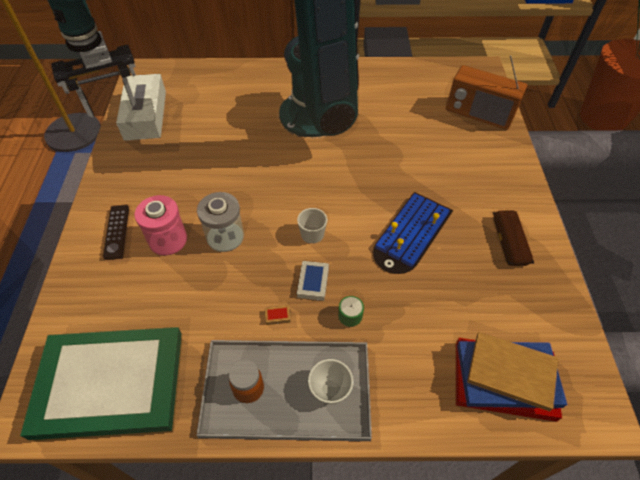

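Two things are jar-shaped: one grey and glass at top (396,273) / scene (220,220), one pink at top (446,271) / scene (160,225). The grey one has the steel lid and clear glass, so it fits. The board is at top (235,275), with its rounded end at (258,242). I'll confirm both in one enlarged crop.

Run:
```python
from h import *
t=load('top0.png');s=load('scene0.png')
a=cv2.resize(s['image'][185:260,135:255],(480,300),interpolation=cv2.INTER_CUBIC)
b=cv2.resize(t['image'][225:325,190:280],(270,300),interpolation=cv2.INTER_CUBIC)
cv2.imwrite('pics/crop.png',np.hstack([a,b])[:,:,::-1])
for n,S in(('top',t),('scene',s)):
    h=cv2.cvtColor(S['image'],cv2.COLOR_RGB2HSV)
    m=cv2.inRange(h,(20,130,120),(35,255,255))
    N,_,st,c=cv2.connectedComponentsWithStats(m)
    for i in range(1,N):
        u,v=c[i]
        box=(190,280,225,325) if n=='top' else (365,455,185,275)
        if st[i][4]>3 and box[0]<u<box[1] and box[2]<v<box[3]:
            print(n,st[i][4],c[i].round(1),ray(S,u,v,.046).round(4))
    print(n,'button/pink',[pt(S,*p).round(3) for p in ([(398,273),(450,271)] if n=='top' else [(219,201),(155,208)])])
print('finish',ray(t,258,242,.006),'start',ray(t,213,305,.006))
```

```text
top 16 [246.4 253.8] [0.5215 0.2096 0.046 ]
top 17 [248.9 270.6] [0.4715 0.2004 0.046 ]
top 16 [212.8 279.3] [0.4438 0.3069 0.046 ]
top button/pink [array([ 0.472, -0.226,  0.134]), array([ 0.481, -0.369,  0.135])]
scene 23 [436.  215.3] [0.4442 0.3113 0.046 ]
scene 27 [394.3 224.3] [0.4719 0.2038 0.046 ]
scene 26 [400.2 240.7] [0.5221 0.2132 0.046 ]
scene button/pink [array([ 0.467, -0.218,  0.133]), array([ 0.486, -0.365,  0.132])]
finish [0.5599225  0.18194021 0.006     ] start [0.3652492  0.31358637 0.006     ]
```

View pics/crop.png

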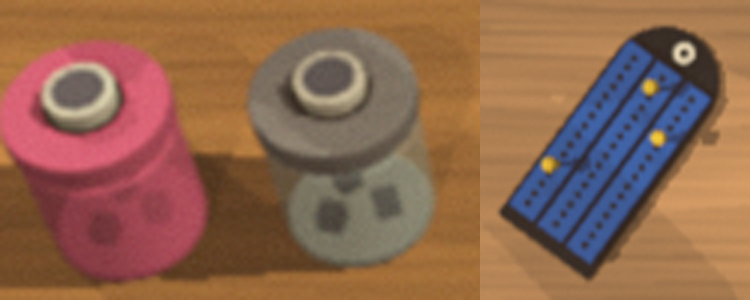

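The crop confirms it. The right jar has a grey steel lid and clear glass with three dice, while the left one is pink, the look-alike. On the board, the peg at crop (650,87), which is top (246,254), is nearest the rounded end. Along the board it measures about 36 mm ahead of the next peg, and it stands at about (0.522, 0.211). Next I'll get the button centre and the shifts for the move above it.

```bash
cat >> h.py <<'E'
from scipy.spatial.transform import Rotation as Ro
def delta(x,y,ztip):
    o=robot.get_obs(); R=Ro.from_euler('xyz',o['ee_rot'])
    return R.inv().apply(np.array([x,y,ztip+.019])-o['tool_pos']).round(4),o
E
python3 - <<'E'
from h import *
t=load('top0.png');s=load('scene0.png')
for S,(x0,x1,y0,y1) in((t,(380,415,256,290)),(s,(205,235,192,215))):
    # button: points at >8 mm above lid
    P=[pt(S,u,v) for u in range(x0,x1) for v in range(y0,y1) if S['z_map'][v,u]>0]
    P=np.array(P);P=P[(P[:,2]>.127)&(P[:,2]<.14)]
    print(len(P),P.mean(0).round(4),(P[:,:2].min(0)+P[:,:2].max(0))/2,np.ptp(P[:,:2],axis=0),np.median(P[:,2]))
print(delta(.47,-.222,.204)[0])
E
```

```text
177 [ 0.4716 -0.2259  0.132 ] [ 0.47240433 -0.23639968] [0.03878175 0.05868179] 0.1319759461892571
206 [ 0.476  -0.2228  0.1317] [ 0.47556172 -0.22328629] [0.04097753 0.04040854] 0.13171100367403804
[ 0.3399 -0.1563  0.0006]
```

Request:
carry_out([
  [[0.05, -0.023, 0], 0, 1],
  [[0.1, -0.045, 0], 0, 1],
  [[0.15, -0.068, 0], 0, 1],
  [[0.2, -0.09, 0], 0, 1],
  [[0.25, -0.112, 0], 0, 1],
  [[0.3, -0.135, 0], 0, 1],
  [[0.33, -0.148, 0], 0, 1],
  [[0.343, -0.154, 0], 0, 1],
  [[0.343, -0.154, 0], 0, 1],
  [[0.343, -0.154, 0], 0, 1],
])

```text
time: 1.35
tool_pos: [0.4732, -0.2243, 0.2242]
ee_rot: [3.141, 0.001, 0.415]
wrist_force: [-0.3, -0.1, -0.3]
width: 0.0007
finger_force: 0.0
```

Run:
```python
from h import *
w=snap('wrist','w1.png');d,o=delta(.474,-.223,.133)
print(d,o['tool_pos'],o['width'],o['wrist_force'])
S=w;P=np.array([[*pt(S,u,v),u,v] for u in range(0,640,2) for v in range(0,480,2) if S['z_map'][v,u]>0])
P=P[(P[:,2]>.127)&(P[:,2]<.137)&(np.hypot(P[:,0]-.474,P[:,1]+.223)<.035)]
if len(P):print(len(P),P.mean(0),(P.min(0)+P.max(0))/2,np.ptp(P,axis=0))
```

```text
[ 0.0013 -0.0009  0.0722] [ 0.47320633 -0.22434829  0.2242388 ] 0.0006239074915595343 [0.29127673 0.45140831 0.76872597]
512 [ 4.73435597e-01 -2.23297590e-01  1.33555451e-01  3.25097656e+02
  2.48304688e+02] [ 4.72368154e-01 -2.23832737e-01  1.31926372e-01  3.25000000e+02
  2.48000000e+02] [4.05257274e-02 4.10547504e-02 7.28345967e-03 5.00000000e+01
 4.80000000e+01]
```

View pics/w1.png

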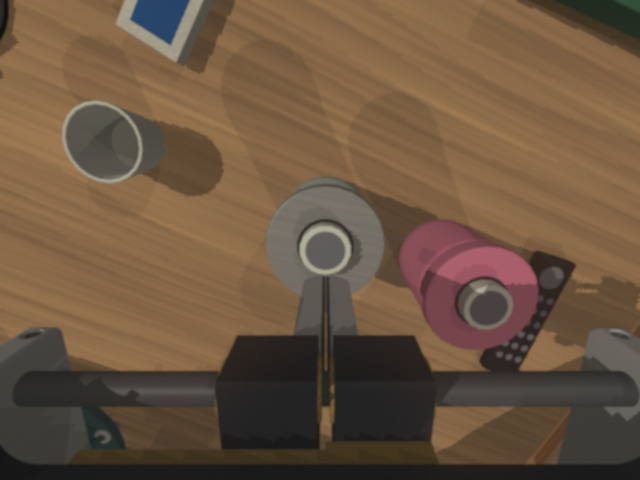

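The wrist view shows the grey jar's white-ringed button at (325,248), which is (0.473, -0.223) and within 1 mm of the fingertips' axis. Descending now.

Request:
carry_out([
  [[0, 0, 0.03], 0, 1],
  [[0, 0, 0.055], 0, 1],
  [[0, 0, 0.066], 0, 1],
  [[0, 0, 0.07], 0, 1],
  [[0, 0, 0.073], 0, 1],
  [[0, 0, 0.075], 0, 1],
  [[0, 0, 0.077], 0, 1],
  [[0, 0, 0.079], 0, 1],
  [[0, 0, 0.081], 0, 1],
  [[0, 0, 0.082], 0, 1],
])

```text
time: 2.65
tool_pos: [0.4744, -0.2237, 0.1425]
ee_rot: [3.14, -0.001, 0.417]
wrist_force: [0.6, -0.9, 3.8]
width: 0.0007
finger_force: 2.0
```

Request:
carry_out([
  [[0, 0, 0.001], 0, 1],
  [[0, 0, 0.0015], 0, 1],
  [[0, 0, 0.002], 0, 1],
  [[0, 0, 0.0025], 0, 1],
  [[0, 0, 0.003], 0, 1],
])

```text
time: 3.28
tool_pos: [0.4744, -0.2236, 0.14]
ee_rot: [3.14, -0.001, 0.417]
wrist_force: [0.7, -1.5, 8.0]
width: 0.0004
finger_force: 3.5
```

Force is rising as it nears the stop, so a little more to be sure it seats.

Request:
carry_out([
  [[0, 0, 0.0005], 0, 1],
  [[0, 0, 0.001], 0, 1],
  [[0, 0, 0.001], 0, 1],
])

```text
time: 3.65
tool_pos: [0.4744, -0.2236, 0.14]
ee_rot: [3.14, -0.001, 0.417]
wrist_force: [0.1, -1.4, 9.3]
width: 0.0003
finger_force: 4.5
```

Request:
carry_out([
  [[0, 0, 0.001], 0, 1],
  [[0, 0, 0.002], 0, 1],
  [[0, 0, 0.002], 0, 1],
])

```text
time: 4.03
tool_pos: [0.4744, -0.2237, 0.1399]
ee_rot: [3.139, -0.002, 0.417]
wrist_force: [-3.0, -0.3, 15.0]
width: 0.0003
finger_force: 7.9
```

Hard stop: the force grew with no further travel, and the tips are at 121 mm. Now lift off.

Request:
carry_out([
  [[0, 0, -0.005], 0, 1],
  [[0, 0, -0.02], 0, 1],
  [[0, 0, -0.06], 0, 1],
  [[0, 0, -0.09], 0, 1],
  [[0, 0, -0.09], 0, 1],
])

```text
time: 4.65
tool_pos: [0.4749, -0.2236, 0.2288]
ee_rot: [3.138, -0.003, 0.417]
wrist_force: [0.1, 0.9, -0.5]
width: 0.0002
finger_force: 0.0
```

Run:
```python
from h import *
S=snap('wrist','w2.png');d,o=delta(.522,.2115,.2)
print(d,o['tool_pos'],o['wrist_force'])
P=np.array([[*pt(S,u,v),u,v] for u in range(260,400) for v in range(170,275) if S['z_map'][v,u]>0])
r=np.hypot(P[:,0]-.4732,P[:,1]+.2237)
for a,b in((0,.014),(.026,.045)):
    q=P[(r>=a)&(r<b)&(P[:,2]>.1)&(P[:,2]<.15)];print(len(q),np.median(q[:,2]),q.mean(0)[:2])
```

```text
[ 0.2198 -0.378   0.0075] [ 0.47410614 -0.22312415  0.22649177] [-0.49374892 -0.54367701 -0.11548742]
837 0.12298380083966405 [ 0.47335204 -0.22369734]
4531 0.12172816682729362 [ 0.48352009 -0.21917254]
```

The button is home, level with the lid to about 1 mm. Moving across to the leading peg at a safe height.

Request:
carry_out([
  [[0.025, -0.043, 0], 0, 1],
  [[0.05, -0.086, 0], 0, 1],
  [[0.075, -0.129, 0], 0, 1],
  [[0.1, -0.172, 0], 0, 1],
  [[0.125, -0.215, 0], 0, 1],
  [[0.15, -0.258, 0], 0, 1],
  [[0.175, -0.301, 0], 0, 1],
  [[0.2, -0.344, 0], 0, 1],
  [[0.22, -0.378, 0], 0, 1],
  [[0.22, -0.378, 0], 0, 1],
])

```text
time: 5.95
tool_pos: [0.5206, 0.2135, 0.2229]
ee_rot: [-3.14, 0.006, 0.421]
wrist_force: [0.3, -0.2, -0.3]
width: 0.0003
finger_force: 0.0
```

Run:
```python
from h import *
S=snap('wrist','w3.png');d,o=delta(.522,.2115,.077)
print(d,o['tool_pos'],o['ee_rot'],o['time'])
h=cv2.cvtColor(S['image'],cv2.COLOR_RGB2HSV)
m=cv2.inRange(h,(20,130,120),(35,255,255))
N,_,st,c=cv2.connectedComponentsWithStats(m)
for i in range(1,N):
    if st[i][4]>20: print(st[i],c[i].round(1),ray(S,*c[i],.045).round(4),pt(S,*c[i]).round(4))
```

```text
[0.0016 0.0009 0.1273] [0.52083089 0.21197794 0.22335668] [-3.14136185  0.00545568  0.41911802] 6.0
[322 217  13  15 150] [328.2 224.2] [0.5202 0.2109 0.045 ] [0.522  0.2118 0.0529]
[207 247  13  13 133] [213.3 253.3] [0.4406 0.3103 0.045 ] [0.4445 0.3087 0.0536]
[310 262  14  14 127] [316.6 268.7] [0.4697 0.202  0.045 ] [0.473  0.2032 0.0541]
```

View pics/w3.png

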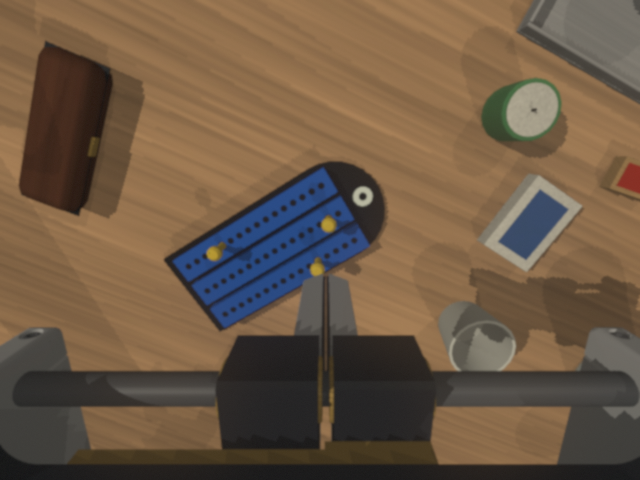

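The wrist view shows the leader at (328,224), nearest the rounded end with its white ring at (362,196). It lies at about (0.521, 0.211), and the fingertips are already over it within 1 mm. Descend to 25 mm above it, then hold.

Request:
carry_out([
  [[0, 0.001, 0.04], 0, 1],
  [[0, 0.001, 0.075], 0, 1],
  [[0, 0.001, 0.1], 0, 1],
  [[0, 0.001, 0.115], 0, 1],
  [[0, 0.001, 0.122], 0, 1],
  [[0, 0.001, 0.126], 0, 1],
  [[0, 0.001, 0.127], 0, 1],
  [[0, 0.001, 0.127], 0, 1],
  [[0, 0.001, 0.127], 0, 1],
  [[0, 0.001, 0.127], 0, 1],
])

```text
time: 7.25
tool_pos: [0.5227, 0.2106, 0.0996]
ee_rot: [3.141, -0.001, 0.417]
wrist_force: [1.0, 0.5, -0.4]
width: 0.0006
finger_force: 0.0
```

Request:
carry_out([
  [[0, 0, 0], 0, 1],
  [[0, 0, 0], 0, 1],
  [[0, 0, 0], 0, 1],
  [[0, 0, 0], 0, 1],
  [[0, 0, 0], 0, 1],
  [[0, 0, 0], 0, 1],
  [[0, 0, 0], 0, 1],
  [[0, 0, 0], 0, 1],
  [[0, 0, 0], 0, 1],
  [[0, 0, 0], 0, 1],
])

```text
time: 8.5
tool_pos: [0.5225, 0.2105, 0.0993]
ee_rot: [3.142, -0.0, 0.417]
wrist_force: [-0.8, 0.2, 0.2]
width: 0.0008
finger_force: 0.0
```

Request:
carry_out([
  [[0, 0, 0], 0, 1],
  [[0, 0, 0], 0, 1],
  [[0, 0, 0], 0, 1],
  [[0, 0, 0], 0, 1],
  [[0, 0, 0], 0, 1],
  [[0, 0, 0], 0, 1],
  [[0, 0, 0], 0, 1],
  [[0, 0, 0], 0, 1],
  [[0, 0, 0], 0, 1],
  [[0, 0, 0], 0, 1],
])

```text
time: 9.75
tool_pos: [0.5225, 0.2105, 0.0992]
ee_rot: [3.141, 0.0, 0.417]
wrist_force: [-0.5, -0.5, -0.2]
width: 0.0005
finger_force: 0.0
```

Run:
```python
from h import *
s=snap('scene','s2.png');o=robot.get_obs();print(o['time'],o['tool_pos'],o['ee_rot'],o['wrist_force'])
cv2.imwrite('pics/s2c.png',cv2.resize(s['image'][120:300,100:480],(760,360),interpolation=cv2.INTER_CUBIC)[:,:,::-1])
```

```text
9.8 [0.52250822 0.21051593 0.09926039] [ 3.14153347e+00 -3.02328773e-05  4.16742744e-01] [-0.2804828   0.11822319  0.23092331]
```

View pics/s2c.png

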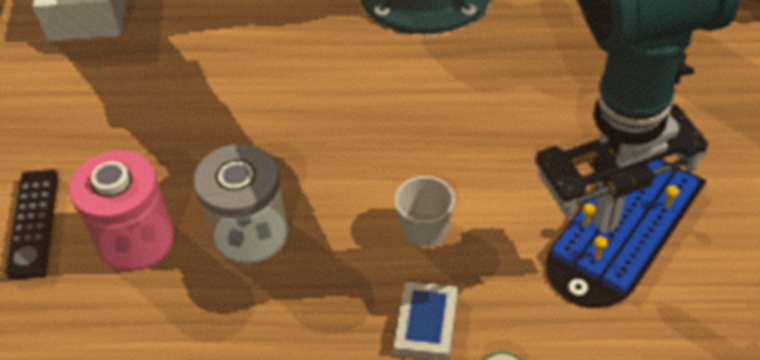

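The picture shows the grey jar's button flush at crop (237,176), the pegs standing, and the tips above the leader at (600,240). The gap is about 28 mm, so I'll lower 4 mm to mid-range and hold again.

Request:
carry_out([
  [[0, 0, 0.002], 0, 1],
  [[0, 0, 0.004], 0, 1],
  [[0, 0, 0.004], 0, 1],
  [[0, 0, 0.004], 0, 1],
  [[0, 0, 0.004], 0, 1],
  [[0, 0, 0.004], 0, 1],
  [[0, 0, 0.004], 0, 1],
  [[0, 0, 0.004], 0, 1],
  [[0, 0, 0.004], 0, 1],
  [[0, 0, 0.004], 0, 1],
])

```text
time: 11.05
tool_pos: [0.5225, 0.2105, 0.0952]
ee_rot: [3.142, 0.0, 0.417]
wrist_force: [0.5, 0.2, -0.8]
width: 0.0005
finger_force: 0.0
```

Request:
carry_out([
  [[0, 0, 0], 0, 1],
  [[0, 0, 0], 0, 1],
  [[0, 0, 0], 0, 1],
  [[0, 0, 0], 0, 1],
  [[0, 0, 0], 0, 1],
  [[0, 0, 0], 0, 1],
  [[0, 0, 0], 0, 1],
  [[0, 0, 0], 0, 1],
  [[0, 0, 0], 0, 1],
  [[0, 0, 0], 0, 1],
])

```text
time: 12.3
tool_pos: [0.5225, 0.2105, 0.0952]
ee_rot: [3.141, 0.0, 0.417]
wrist_force: [0.4, 0.3, 1.0]
width: 0.0002
finger_force: 0.0
```

Request:
carry_out([
  [[0, 0, 0], 0, 1],
  [[0, 0, 0], 0, 1],
  [[0, 0, 0], 0, 1],
  [[0, 0, 0], 0, 1],
  [[0, 0, 0], 0, 1],
  [[0, 0, 0], 0, 1],
  [[0, 0, 0], 0, 1],
  [[0, 0, 0], 0, 1],
  [[0, 0, 0], 0, 1],
  [[0, 0, 0], 0, 1],
])

```text
time: 13.55
tool_pos: [0.5225, 0.2105, 0.0952]
ee_rot: [3.142, 0.0, 0.417]
wrist_force: [-0.3, -0.7, -0.4]
width: 0.0003
finger_force: 0.0
```

```bash
python3 -c "
from bench import robot
o=robot.get_obs();print(o['tool_pos'],o['time']);print(robot.close_job())"
```

```text
[0.52249317 0.21052242 0.09524954] 13.55
the job is handed in; nothing more can be done
None
```

The jar's button is pressed home, and the arm was handed in at 13.55 s still pointing down at the leading yellow peg from about 24 mm, after holding there for more than two seconds.

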